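# Hover the cover plate over the caliper studs

## Task

Pick up the dark steel cover plate by its blue grip block, carry it over the red socket rack, and hold it hovering about a centimetre above the tips of the two brass studs on the grey caliper housing: level, centred, with each of its holes straight above a stud, so the fitter can check the line-up before it goes down. Finish while still holding it there in the gripper, still and touching nothing else. Never let the plate touch the housing or its studs, do not bump the rack, and leave the other parts on the bench where they are.

Things in the scene. Friction and masses are not known exactly. Their poses are not given: they have to be found in the camera images.
- cover: loose dark steel plate, 104 x 56 x 8 mm, 0.3 to 0.6 kg, flat on the bench left or right of the rack. Two 16 mm holes at x = -38 and +38 mm. A blue grip block 36 (x) x 20 (y) mm stands on its middle, 8 to 40 mm above the underside; pinch it across y. Origin: centre of the underside; x along the long side, z up. A half turn about z leaves it the same.
- housing: grey caliper housing fixed on the other side of the rack: block 116 x 80 x 60 mm (150 over its end feet), chrome piston 44 mm across in its middle, 9 mm proud, with a green ring round it; two brass studs 10 mm thick at x = -38 and +38 mm, tips 88 mm above the bench. Origin: centre of the underside; x along the line of the studs, z up.
- stud_tips (a point): the point midway between the two stud tips on the housing, 88 mm above the bench; axes as the housing's
- rack: the fixed red rack with a row of upright sockets, between cover and housing: 300 mm long (x) and 50 mm wide (y), base 30 mm high, the tallest sockets 120 mm high. Origin: centre of the underside; x along the row.
- steel_ring: bystander: loose spare steel retaining ring, 60 mm across, 8 mm high; origin centre of underside
- green_seal: bystander: loose green polymer seal ring, 60 mm across, 8 mm high; origin centre of underside
- union: bystander: loose brass union standing upright, 36 mm across, 38 mm high; origin centre of underside
- wrench: bystander: loose wrench lying flat near the far edge of the bench; origin under its middle
- grease_tin: bystander: loose yellow grease tin, 68 mm across, 60 mm high; origin centre of underside
- screwdriver: bystander: loose screwdriver lying flat; origin under its middle
There are look-alikes about, which are no part of the job. Of the things like the cover, leave any that is green, turquoise or white; of the rest the smaller one is meant.

How it is judged:
On the way:
1. the cover passes over the rack (y of cover in the frame of rack between -0.05 and 0.05 m and x of cover in the frame of rack between -0.2 and 0.2 m and z of cover in the frame of rack above 0.095 m), for 0.02 s.
At the end, for the whole second after the job is handed in: Cover held still in the gripper, underside 3 to 20 mm above the stud tips, centred on them within 5 mm, long axis along the stud line within 0.09 rad (either way round), level within 0.09 rad, touching neither housing nor rack; each loose bystander within 20 mm of its start (horizontal distance between cover and stud_tips below 0.005 m and z of cover in the frame of stud_tips between 0.003 and 0.02 m and angle between the x axis of cover and the x axis of housing, either way round below 0.09 rad and angle between cover's own z axis and vertical below 0.09 rad and linear speed of cover below 0.02 m/s and angular speed of cover below 0.15 rad/s and contact force between cover and the fingers above 1 N and contact force between cover and housing below 0.2 N and contact force between cover and rack below 0.2 N and distance of each of steel_ring, green_seal, union, wrench, grease_tin, screwdriver from where it was at the start of the episode below 0.02 m); the arm keeps its last pose, push and grip.
It fails at once if the cover touches the housing or its studs (contact force between cover and housing above 0.5 N).
It fails at once if the rack is bumped (contact force between rack and cover above 2 N or contact force between rack and the arm above 2 N or contact force between rack and the fingers above 2 N).
It fails at once if a bystander is disturbed (distance of any of steel_ring, green_seal, union, wrench, grease_tin, screwdriver from where it was at the start of the episode above 0.02 m).
It also fails if it takes over 45 s, if anything falls off the work surface, if the arm or the gripper's body presses on something with over 40 N, if the wrist force passes 120 N, or if a joint passes its speed limit or range.

## Robot

A 7-joint arm with a two-finger parallel gripper is mounted at the origin on the work surface. World frame = base frame: x ahead of the robot, y to its left, z up, the work surface at z = 0. Lengths are in m, angles in rad, forces in N, time in s.
With the tool pointing down it reaches from about 0.4 to 0.875 m from the base axis. Payload 19.3 kg.
Tool frame: the origin (TCP) lies at the very end of the fingers, on their centre line; the grasp point (between the pads) lies 19 mm behind it; z points along the fingers, y is the line along which they close (so a half turn about z gives the same grasp; the last joint's range is limited). The gripper opens to 85 mm and grips with 20 to 120 N. Pads are 22 mm wide; open, the fingers measure 114 mm over their backs; the gripper's body (76 mm by 85 mm) begins 54 mm behind the grasp point. The pads swing forward as they close: fully open they stand 13 mm farther back than shut.
Start: joints at [1.167, 0.521, -0.036, 1.599, 0.021, 1.021, -0.113], TCP at [0.205, -0.591, 0.231] pointing down, gripper open.
Joint ranges: [-2.91, 2.91], [-0.3, 2.13], [-1.5, 1.42], [0.17, 2.43], [-1.26, 4.41], [0.16, 1.93], [-2.52, 2.52]. Speed limits (rad/s): [1.89, 1.89, 2.39, 2.39, 3.01, 3.01, 3.01].

## Interface

Orientations are given as [roll, pitch, yaw] about the fixed x, y, z axes, in that order (R = Rz(yaw) Ry(pitch) Rx(roll)).
In Python, from workcell import observe, grab_frame, job_done gives the robot as it stands.
- The arm moves only by the tool move_arm, never from a script. Its argument "plan" is a list that holds one entry, the list of rows, each a list of 7 numbers: the shift along the tool's x, y, z each as a share of 0.02 m, from -1 to 1, then the turn, a rotation vector about the tool's x, y, z each as a share of 6 degrees, from -1 to 1, then the opening, from -1 (shut) to 1 (fully open). A call has exactly 10 rows; each row shifts and turns the commanded pose from where the row before left it, along the tool's axes as they then stand; what a row does not reach is not made up. A row lasts 1/10 s, in which the tool goes at most 50 mm and 8.59 degrees, less where a joint would pass 70% of its speed; a pose out of reach is approached as far as the arm can. A call with a number of a shift or a turn outside -1 to 1 is refused whole. A call with a gripper value outside its range is refused whole. The fingers move at their own pace and stop on an object; "grip_force" is the grip in N (left out, the last holds). Time passes only in rows, so rows that do not move let the fingers close, or fill a call up. It gives the time, the measured TCP pose, the force, the opening and the grip force at its end, in the units of the state.
- observe(): the state, without advancing time (a new reading comes with each control period).
- grab_frame(name): name is "scene" or "top" or "wrist"; returns a dict with "color" (400x640x3 uint8, red, green, blue), "intrinsics" (3x3 intrinsics, pixels), "k1" (the pictures are not rectified: a ray, as slopes to the right and down, at radius r is drawn at 1 + k1 r^2 times it, then the intrinsics apply), "position" and "orientation" of the camera in the world; the wrist camera has in their place "tool_from_camera" (4x4, takes a point from camera to tool coordinates, whose origin is the TCP and whose axes are the flange's). Camera axes: x right, y down, z forward; pixel columns grow to the right and rows downward; lengths in m; the calibration is good to about 2 mm. A picture is of the moment at which its call begins: read the wrist's pose just before it. There is no depth.
- job_done(): hands the job in; it is judged then, once.
The state is a dict: "clock": time; "qpos": joint angles; "qd": joint speeds; "joint_efforts": joint torques, N m; "position": TCP position; "tool_rot": TCP orientation; "force": force on the tool from outside, world axes, zero at the start; "moment": the same for the moment, N m; "grip_width": finger opening in m; "finger_force": force on a finger pad.
Only numpy, scipy, OpenCV 4.12 (cv2) and the standard library are available. Lean on these libraries where they do the work, as an engineer would, in place of code of your own. Each camera call takes 0.05 s, during which the arm holds its last target. There are 200 camera calls.

## Working session

There is one attempt and no reset: what is moved stays moved. The work goes in short steps, Python scripts to look and compute and a tool call to move; the robot and the scene stay as the last step left them, time stands still between calls to the robot, and variables do not carry over. Pictures are saved under pics/ and viewed, at most 10 in all, crops included, and the job is handed in when it is done.

Besides the shell and the picture viewer there is one more tool, called as name(argument=value, ...), one argument or row to a line, values as JSON. move_arm: Moves the arm, as the interface text tells. Shift numbers are shares of 0.02 m and turn numbers shares of 6 degrees, none past 1 either way. Its arguments: {"type":"object","properties":{"plan":{"type":"array"},"grip_force":{"type":"number"}},"required":["plan"]}

```bash
mkdir -p pics; cat > h.py <<'E'
import numpy as np, cv2, json, pickle
from scipy.spatial.transform import Rotation as R
from workcell import observe, grab_frame, job_done
def snap(name,tag):
    s=observe(); f=grab_frame(name); f['state']=s
    cv2.imwrite(f'pics/{tag}.png',f['color'][:,:,::-1]); pickle.dump(f,open(f'pics/{tag}.pkl','wb')); return f
def load(tag): return pickle.load(open(f'pics/{tag}.pkl','rb'))
def rotm(o):
    o=np.array(o,float)
    return o if o.shape==(3,3) else (R.from_euler('xyz',o) if o.size==3 else R.from_quat(o)).as_matrix()
def cam(f):
    if 'tool_from_camera' in f:
        T=np.eye(4); T[:3,:3]=rotm(f['state']['tool_rot']); T[:3,3]=f['state']['position']
        T=T@np.array(f['tool_from_camera']); return T[:3,:3],T[:3,3]
    return rotm(f['orientation']),np.array(f['position'])
def ray(f,uv):
    K=np.array(f['intrinsics']); d=(np.array(uv,float)-K[:2,2])/[K[0,0],K[1,1]]
    u=d.copy()
    for _ in range(30): u=d/(1+f['k1']*(u@u))
    Rm,p=cam(f); v=Rm@np.array([u[0],u[1],1]); return p,v/np.linalg.norm(v)
def onz(f,uv,z):
    p,v=ray(f,uv); return p+v*(z-p[2])/v[2]
def tri(obs):
    A=np.zeros((3,3));b=np.zeros(3)
    for f,uv in obs:
        p,v=ray(f,uv); M=np.eye(3)-np.outer(v,v); A+=M;b+=M@p
    x=np.linalg.solve(A,b); 
    return x,[np.linalg.norm(np.cross(x-ray(f,uv)[0],ray(f,uv)[1])) for f,uv in obs]
def proj(f,X):
    Rm,p=cam(f); c=Rm.T@(np.array(X)-p); u=c[:2]/c[2]; u=u*(1+f['k1']*(u@u)); K=np.array(f['intrinsics']); return u*[K[0,0],K[1,1]]+K[:2,2]
E
python3 - <<'E'
from h import *
for n in ('scene','top'):
    f=snap(n,n+'0'); print(n,f['intrinsics'],f['k1'],cam(f))
s=observe(); print(s)
E
```

```text
scene [[391.15018032   0.         325.81426263]
 [  0.         391.15018032 197.81899467]
 [  0.           0.           1.        ]] -0.09777871924436822 (array([[-4.07532060e-01,  6.48247331e-01, -6.43189722e-01],
       [ 9.13190451e-01,  2.89993372e-01, -2.86333799e-01],
       [ 9.05635114e-04, -7.04044915e-01, -7.10154869e-01]]), array([1.24548403, 0.29747362, 0.85380053]))
top [[424.84940453   0.         324.1283401 ]
 [  0.         424.84940453 197.02289115]
 [  0.           0.           1.        ]] -0.03630288058619961 (array([[ 0.02062453, -0.99580817,  0.08911074],
       [-0.99973929, -0.01966808,  0.01159821],
       [-0.00979695, -0.08932671, -0.99595419]]), array([ 0.38719334, -0.01237856,  1.41179061]))
{'clock': 0.1, 'qpos': array([ 1.16681763,  0.52195368, -0.03633966,  1.59996481,  0.02121187,
        1.02109056, -0.11278599]), 'qd': array([-0.00071192, -0.00129658,  0.00030729, -0.001162  , -0.00019106,
        0.00144589, -0.00176317]), 'joint_efforts': array([ 4.38135612e-03, -9.28485775e+01,  1.98376983e+00, -3.70526111e+01,
        1.80703547e-02,  5.46243740e-03,  7.51444099e-05]), 'position': array([ 0.20462963, -0.5902254 ,  0.23077865]), 'tool_rot': array([-3.14056446e+00,  7.62693116e-05,  3.33798822e-01]), 'force': array([-0.45497674,  0.06942132,  0.92143902]), 'moment': array([ 0.04365449,  0.02405074, -0.0223181 ]), 'finger_force': 0.0, 'grip_width': 0.08518929798315565}
```

View pics/scene0.png

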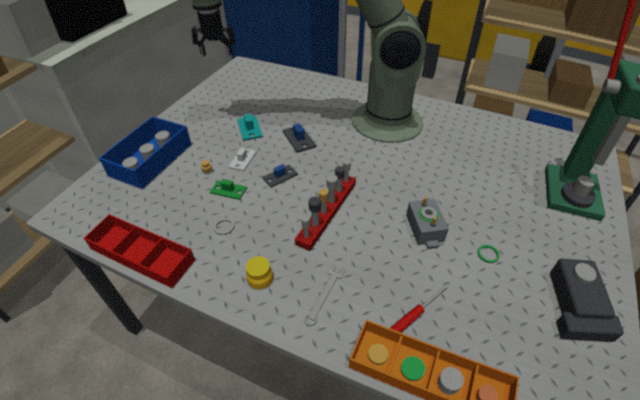

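View pics/top0.png

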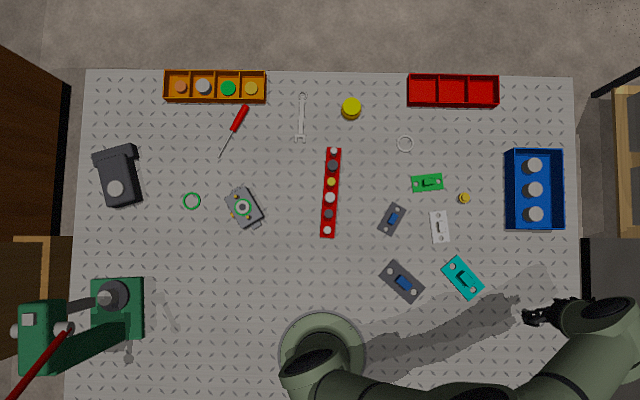

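The scene view shows two dark plates with blue blocks. In the top view they are at (391,218), the smaller one, and (402,282), the larger. The smaller is the cover. The housing is at (244,207) and the rack at (330,192). Next I'll enlarge the two areas that matter.

```bash
python3 - <<'E'
from h import *
t=load('top0')
def crop(im,x,y,w,h,k): return cv2.resize(im[y:y+h,x:x+w,::-1],None,fx=k,fy=k,interpolation=cv2.INTER_CUBIC)
s=load('scene0')
a=np.vstack([np.hstack([crop(t['color'],366,194,50,50,8),crop(t['color'],219,182,50,50,8)])])
b=np.hstack([crop(s['color'],255,150,50,25*2,8),crop(s['color'],403,195,50,50,8)])
cv2.imwrite('pics/c1.png',a);cv2.imwrite('pics/c2.png',b)
for uv in [(391,218),(402,282),(244,207),(330,192)]: print(uv,onz(t,uv,0.01))
for c in [((382,233),(401,203)),((385,263),(418,304))]: print(onz(t,c[0],0),onz(t,c[1],0))
E
```

```text
(391, 218) [ 0.44755552 -0.21789396  0.01      ]
(402, 282) [ 0.23977273 -0.25540406  0.01      ]
(244, 207) [0.47415339 0.26896172 0.01      ]
(330, 192) [ 0.52971912 -0.01517696  0.01      ]
[ 0.39775407 -0.18993437  0.        ] [ 0.49858403 -0.25232575  0.        ]
[ 0.29948392 -0.20075873  0.        ] [ 0.16852943 -0.31000426  0.        ]
```

View pics/c1.png

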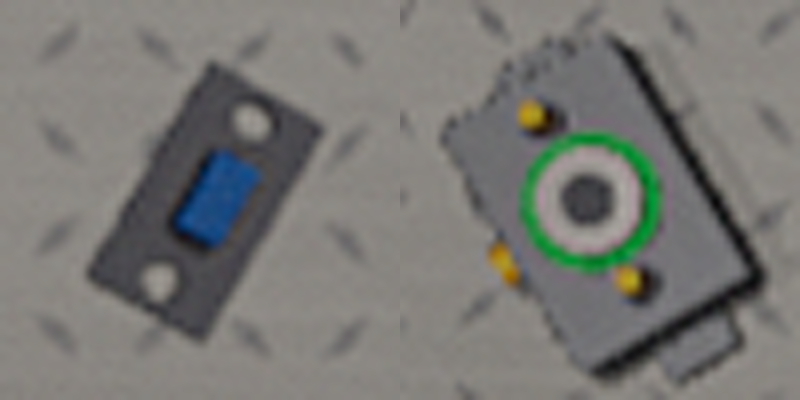

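View pics/c2.png

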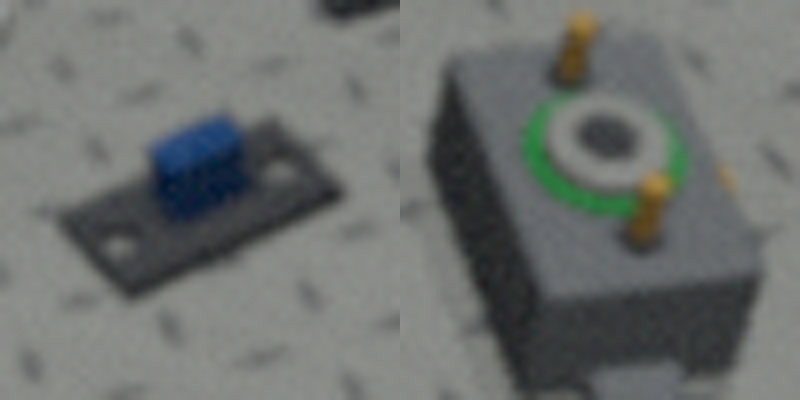

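Crop positions, top view: cover holes (252,122) and (159,283), block top (222,198), stud tips (131,115) and (229,280). Scene view: holes (278,168) and (121,243), block top (197,140), stud tips (182,24) and (256,183).

```bash
python3 - <<'E'
from h import *
t=load('top0');s=load('scene0')
m=lambda x,y,x0,y0:((x+.5)/8-.5+x0,(y+.5)/8-.5+y0)
P={}
for n,a,b in [('h1',m(252,122,366,194),m(121,243,255,150)),('h2',m(159,283,366,194),m(278,168,255,150)),('blk',m(222,198,366,194),m(197,140,255,150)),
 ('s1',m(131,115,219,182),m(256,183,403,195)),('s2',m(229,280,219,182),m(182,24,403,195))]:
    P[n],e=tri([(t,a),(s,b)]); print(n,P[n].round(4),np.round(e,4))
for a,b in (('h1','h2'),('s1','s2')):
    d=P[a]-P[b]; print((P[a]+P[b])/2,np.linalg.norm(d),np.degrees(np.arctan2(d[1],d[0])))
d=onz(t,m(252,122,366,194),.008)-onz(t,m(159,283,366,194),.008);print(np.linalg.norm(d),np.degrees(np.arctan2(d[1],d[0])))
d=onz(t,m(131,115,219,182),.088)-onz(t,m(229,280,219,182),.088);print(np.linalg.norm(d),np.degrees(np.arctan2(d[1],d[0])))
r=[onz(t,q,.03) for q in [(334,146),(327,238)]]; print('rack',r)
w=snap('wrist','w0'); print(w['tool_from_camera'],w['intrinsics'],w['k1'])
E
```

```text
h1 [ 0.4789 -0.239   0.008 ] [0.0011 0.0011]
h2 [ 0.4122 -0.2022  0.0073] [0.0022 0.0022]
blk [ 0.4454 -0.2207  0.0423] [0.0001 0.0001]
s1 [0.5034 0.282  0.0906] [0.0006 0.0006]
s2 [0.4397 0.2413 0.0897] [0.0006 0.0006]
[ 0.44553418 -0.22061357  0.00765713] 0.07622002399172265 -28.888881676236025
[0.47154446 0.26160917 0.09016874] 0.07565295979641365 32.55195313571098
0.07711560216099385 -29.439604039986797
0.07595511582078092 32.67364241589238
rack [array([ 0.68060022, -0.0253919 ,  0.03      ]), array([ 0.37780062, -0.00833378,  0.03      ])]
[[ 2.14099531e-05 -9.50484016e-01 -3.10773447e-01  8.06279187e-02]
 [ 9.99999946e-01  1.22483356e-04 -3.05716338e-04 -2.66515560e-04]
 [ 3.28643067e-04 -3.10773424e-01  9.50483967e-01 -1.43158676e-01]
 [ 0.00000000e+00  0.00000000e+00  0.00000000e+00  1.00000000e+00]] [[354.79266431   0.         322.26939237]
 [  0.         354.79266431 200.06559697]
 [  0.           0.           1.        ]] -0.0817801549652141
```

Cover is at (0.4455, -0.2206), long axis at -29.2°. Housing is at (0.4715, 0.2616), stud line at 32.6°. I'll move above the cover and turn, then refine with the wrist camera.

move_arm(
  plan=[
    [[0.87,-0.68,0,0,0,0,1],[0.87,-0.68,0,0,0,0,1],[0.87,-0.68,0,0,0,0,1],[0.87,-0.68,0,0,0,0,1],[0.87,-0.68,0,0,0,0,1],[0.87,-0.68,0,0,0,0,1],[0.87,-0.68,0,0,0,0,1],[0.87,-0.68,0,0,0,0,1],[0.87,-0.68,0,0,0,0,1],[0.87,-0.68,0,0,0,0,1]],
  ],
)

```text
clock: 1.15
position: [0.3249, -0.4041, 0.2312]
tool_rot: [-3.141, 0.0, 0.334]
force: [-0.2, -0.4, 0.1]
grip_width: 0.0852
finger_force: 0.0
```

move_arm(
  plan=[
    [[0.87,-0.68,0,0,0,0,1],[0.87,-0.68,0,0,0,0,1],[0.87,-0.68,0,0,0,0,1],[0.87,-0.68,0,0,0,0,1],[0.87,-0.68,0,0,0,0,1],[0.87,-0.68,0,0,0,0,1],[0.87,-0.68,0,0,0,0,1],[0.87,-0.68,0,0,0,0,1],[0.87,-0.68,0,0,0,0,1],[0.87,-0.68,0,0,0,0,1]],
  ],
)

```text
clock: 2.15
position: [0.4447, -0.2187, 0.2312]
tool_rot: [-3.141, 0.0, 0.334]
force: [-0.3, 0.3, -1.0]
grip_width: 0.0854
finger_force: 0.0
```

move_arm(
  plan=[
    [[0,0,0,0,0,0.9,1],[0,0,0,0,0,0.9,1],[0,0,0,0,0,0.9,1],[0,0,0,0,0,0.9,1],[0,0,0,0,0,0.9,1],[0,0,0,0,0,0.9,1],[0,0,0,0,0,0.9,1],[0,0,0,0,0,0.9,1],[0,0,0,0,0,0.87,1],[0,0,0,0,0,0,1]],
  ],
)

```text
clock: 3.15
position: [0.4444, -0.2194, 0.2312]
tool_rot: [3.141, 0.0, -0.513]
force: [0.2, -0.6, 0.3]
grip_width: 0.0859
finger_force: 0.0
```

```bash
python3 - <<'E'
from h import *
w=snap('wrist','w1'); s=w['state']; print(s['clock'],s['qpos'],s['position'],np.degrees(s['tool_rot']))
for X in [(.4789,-.239,.008),(.4122,-.2022,.008),(.4455,-.2206,.04)]: print(proj(w,X))
E
```

```text
3.15 [ 0.34916959  0.31692101 -0.01279217  1.93359821  0.00521004  0.89140014
 -1.74992924] [ 0.4443797  -0.21940862  0.23118946] [ 1.79993273e+02  1.60204021e-02 -2.93854326e+01]
[323.32704695 125.98894855]
[323.87594934 197.10998841]
[323.73262828 169.61791495]
```

View pics/w1.png

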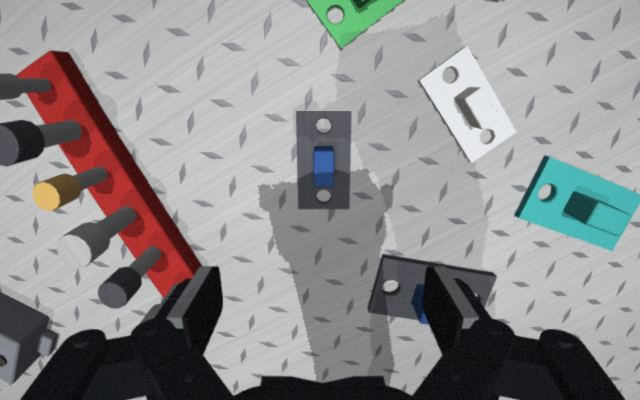

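The wrist view confirms the estimate: holes at (323.5,125) and (323,196) against predicted (323,126) and (324,197), with the cover long axis aligned to the tool. Now I'll go down and grip.

move_arm(
  plan=[
    [[0.08,0.03,0.9,0,0,0,1],[0,0,0.9,0,0,0,1],[0,0,0.9,0,0,0,1],[0,0,0.9,0,0,0,1],[0,0,0.9,0,0,0,1],[0,0,0.9,0,0,0,1],[0,0,0.9,0,0,0,1],[0,0,0.9,0,0,0,1],[0,0,0.9,0,0,0,1],[0,0,0.8,0,0,0,1]],
  ],
)

```text
clock: 4.2
position: [0.4454, -0.2207, 0.0524]
tool_rot: [-3.141, 0.0, -0.508]
force: [0.6, -0.5, 0.0]
grip_width: 0.0855
finger_force: 0.0
```

move_arm(
  plan=[
    [[0,0,0.5,0,0,0,1],[0,0,0.5,0,0,0,1],[0,0,0.5,0,0,0,1],[0,0,0.5,0,0,0,1],[0,0,0,0,0,0,-1],[0,0,0,0,0,0,-1],[0,0,0,0,0,0,-1],[0,0,0,0,0,0,-1],[0,0,0,0,0,0,-1],[0,0,0,0,0,0,-1]],
  ],
  grip_force=80,
)

```text
clock: 5.2
position: [0.4458, -0.221, 0.0139]
tool_rot: [-3.142, -0.001, -0.511]
force: [-1.9, 0.7, 10.1]
grip_width: 0.0183
finger_force: 79.3
```

move_arm(
  plan=[
    [[0,0,-0.5,0,0,0,-1],[0,0,-1,0,0,0,-1],[0,0,-1,0,0,0,-1],[0,0,-1,0,0,0,-1],[0,0,-1,0,0,0,-1],[0,0,-1,0,0,0,-1],[0,0,-1,0,0,0,-1],[0,0,-1,0,0,0,-1],[0,0,-1,0,0,0,-1],[0,0,-1,0,0,0,-1]],
  ],
)

```text
clock: 6.2
position: [0.445, -0.2206, 0.2046]
tool_rot: [3.142, 0.0, -0.511]
force: [0.3, 0.2, -4.0]
grip_width: 0.0185
finger_force: 78.5
```

```bash
python3 - <<'E'
from h import *
w=snap('wrist','w2'); s=w['state']; print(s['clock'],s['position'],np.degrees(s['tool_rot']),s['grip_width'],s['force'])
im=cv2.resize(w['color'][150:400,220:430,::-1],None,fx=2.4,fy=2.4,interpolation=cv2.INTER_CUBIC); cv2.imwrite('pics/w2c.png',im)
T=np.eye(4);T[:3,:3]=rotm(s['tool_rot']);T[:3,3]=s['position']
for x,y,z in [(.038,0,.0059),(-.038,0,.0059),(.052,.028,.0059),(.052,-.028,.0059)]:
    p=proj(w,(T@[x,y,z,1])[:3]); print(p,(p-[220,150])*2.4)
E
```

```text
6.2 [ 0.44501653 -0.22061854  0.20458904] [ 1.79997959e+02  1.39968976e-02 -2.92932081e+01] 0.018507520767446096 [ 0.3084536   0.1766284  -4.00178973]
[324.09111294 185.65526554] [249.81867105  85.57263731]
[323.82908479 329.69874053] [249.1898035  431.27697726]
[389.89410302 154.07139872] [407.74584725   9.77135694]
[258.37731697 154.03363584] [92.10556073  9.68072602]
```

View pics/w2c.png

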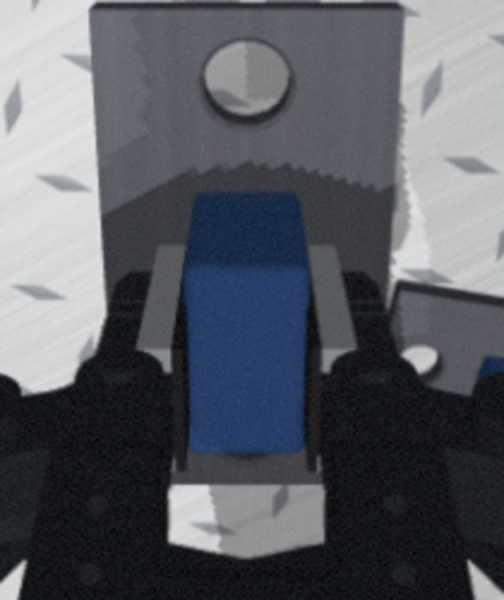

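The cover is held. In the crop, the hole centre is at (247,77), the far plate edge runs from (97,10) to (401,10), the near edge is at y=484, and the block base and top edges are at y=193, 265 and 452. I'll fit the cover's pose in the tool frame to these points.

```bash
cat > fit.py <<'E'
from h import *
from scipy.optimize import least_squares
w=load('w2'); s=w['state']; T=np.eye(4);T[:3,:3]=rotm(s['tool_rot']);T[:3,3]=s['position']
# cover axes: x=tool x, z=-tool z ; pts in cover frame, px in crop (nan = unused)
n=np.nan
D=[((.038,0,.008),(247,77)),((.052,-.028,.008),(96,10)),((.052,.028,.008),(402,10)),((-.052,0,.008),(n,484)),
((.018,-.010,.008),(193,193)),((.018,.010,.008),(301,193)),((.018,-.010,.040),(187,265)),((.018,.010,.040),(308,265)),((-.018,-.010,.040),(187,452)),((-.018,.010,.040),(304,452))]
def res(p):
    r=[]
    for X,q in D:
        c=R.from_rotvec(p[3:6]).apply(X)
        # cover y = tool +y or -y: image right = tool +y here
        t=np.array([c[0]+p[0],c[1]+p[1],-c[2]+p[2]])
        e=(proj(w,(T@np.r_[t,1])[:3])-[220,150])*2.4-q
        r+=[v for v in e if not np.isnan(v)]
    return np.array(r+list(np.array(p[3:6])/.03))
o=least_squares(res,[0,0,.014,0,0,0]); print(o.x[:3].round(4),np.degrees(o.x[3:]).round(2)); print(o.fun.round(1))
E
python3 fit.py
```

```text
[-0.0009 -0.0006  0.0155] [0.04 0.86 0.31]
[ 0.8  9.3 -3.   0.5  1.5  2.3 -0.3  2.  -6.  -1.6 -5.4 -3.9 -1.8  3.4
 -1.1  0.3  0.9  0.7  1.5  0.   0.5  0.2]
```

Cover offset in the grip is about 1 mm, with the underside 14–15 mm below the TCP and level. Now I'll carry it over the rack.

move_arm(
  plan=[
    [[-0.42,-0.87,0,0,0,0,-1],[-0.42,-0.87,0,0,0,0,-1],[-0.42,-0.87,0,0,0,0,-1],[-0.42,-0.87,0,0,0,0,-1],[-0.42,-0.87,0,0,0,0,-1],[-0.42,-0.87,0,0,0,0,-1],[-0.42,-0.87,0,0,0,0,-1],[-0.42,-0.87,0,0,0,0,-1],[-0.42,-0.87,0,0,0,0,-1],[-0.42,-0.87,0,0,0,0,-1]],
  ],
)

```text
clock: 7.25
position: [0.457, -0.0272, 0.2032]
tool_rot: [3.141, 0.0, -0.511]
force: [-0.1, 0.4, -5.4]
grip_width: 0.0185
finger_force: 78.8
```

move_arm(
  plan=[
    [[-0.42,-0.87,0,0,0,0,-1],[-0.42,-0.87,0,0,0,0,-1],[-0.42,-0.87,0,0,0,0,-1],[-0.42,-0.87,0,0,0,0,-1],[-0.42,-0.87,0,0,0,0,-1],[-0.42,-0.87,0,0,0,0,-1],[-0.42,-0.87,0,0,0,0,-1],[-0.42,-0.87,0,0,0,0,-1],[-0.42,-0.87,0,0,0,0,-1],[-0.42,-0.87,0,0,0,0,-1]],
  ],
)

```text
clock: 8.25
position: [0.469, 0.1653, 0.2032]
tool_rot: [3.141, 0.0, -0.512]
force: [-0.4, -0.4, -4.9]
grip_width: 0.0187
finger_force: 78.8
```

move_arm(
  plan=[
    [[-0.42,-0.87,0,0,0,0,-1],[-0.42,-0.87,0,0,0,0,-1],[-0.42,-0.87,0,0,0,0,-1],[-0.42,-0.87,0,0,0,0,-1],[-0.42,-0.87,0,0,0,0,-1],[0,0,0,0,0,-0.86,-1],[0,0,0,0,0,-0.86,-1],[0,0,0,0,0,-0.86,-1],[0,0,0,0,0,-0.86,-1],[0,0,0,0,0,-0.86,-1]],
  ],
)

```text
clock: 9.25
position: [0.4748, 0.2611, 0.2031]
tool_rot: [3.141, 0.001, -0.057]
force: [0.7, 0.0, -4.9]
grip_width: 0.0185
finger_force: 79.1
```

move_arm(
  plan=[
    [[0,0,0,0,0,-0.86,-1],[0,0,0,0,0,-0.86,-1],[0,0,0,0,0,-0.86,-1],[0,0,0,0,0,-0.86,-1],[0,0,0,0,0,-0.86,-1],[0,0,0,0,0,-0.86,-1],[0,0,0,0,0,-0.86,-1],[0,0,0,0,0,0,-1],[0,0,0,0,0,0,-1],[0,0,0,0,0,0,-1]],
  ],
)

```text
clock: 10.25
position: [0.4751, 0.2612, 0.2032]
tool_rot: [3.142, 0.0, 0.567]
force: [-1.3, -0.1, -4.8]
grip_width: 0.0185
finger_force: 79.2
```

```bash
python3 - <<'E'
from h import *
t=snap('top','t3');sc=snap('scene','s3');s=observe(); print(s['clock'],s['position'],np.degrees(s['tool_rot']),s['grip_width'])
T=np.eye(4);T[:3,:3]=rotm(s['tool_rot']);T[:3,3]=s['position']
for f in (t,sc):
    for X in [(.4715,.2616,.088),(T@[.038,0,.006,1])[:3],(T@[-.038,0,.006,1])[:3]]: print(proj(f,X))
# predicted stud tip positions in scene
def crop(im,x,y,w,h,k): return cv2.resize(im[y:y+h,x:x+w,::-1],None,fx=k,fy=k,interpolation=cv2.INTER_CUBIC)
cv2.imwrite('pics/s3c.png',crop(sc['color'],380,150,100,100,6))
E
```

```text
10.35 [0.47517559 0.26132426 0.20327904] [1.79998053e+02 5.70853038e-03 3.25525994e+01] 0.01894112049091065
[241.39217525 206.25029022]
[227.20678638 191.19939914]
[240.45618725 213.674511  ]
[429.91913168 207.79557037]
[443.03202297 189.24395738]
[432.57122316 168.94036848]
```

View pics/s3c.png

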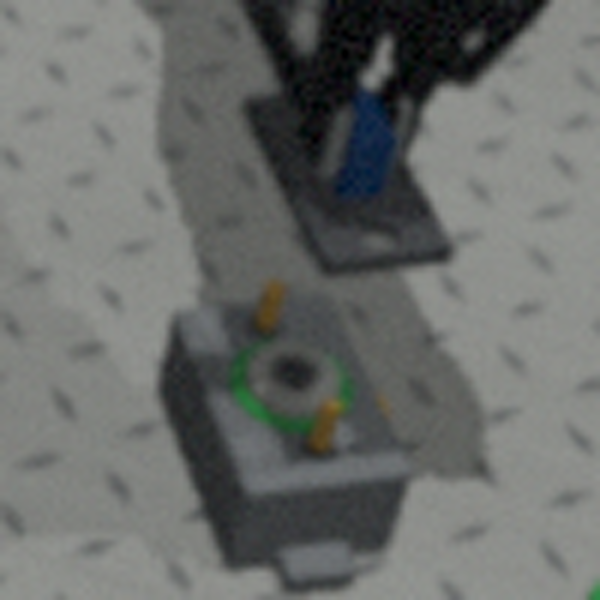

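The scene crop shows the hole at (380,238), which matches the prediction, and the stud tips at (274,287) and (331,407), unchanged. I'll centre and go down part way, then look with the wrist camera.

move_arm(
  plan=[
    [[-0.1,-0.09,0.2,0,0,0,-1],[0,0,0.5,0,0,0,-1],[0,0,0.5,0,0,0,-1],[0,0,0.5,0,0,0,-1],[0,0,0.5,0,0,0,-1],[0,0,0.5,0,0,0,-1],[0,0,0.4,0,0,0,-1],[0,0,0.2,0,0,0,-1],[0,0,0,0,0,0,-1],[0,0,0,0,0,0,-1]],
  ],
)

```text
clock: 11.35
position: [0.4728, 0.2618, 0.1375]
tool_rot: [3.142, -0.0, 0.569]
force: [-0.6, 0.2, -5.3]
grip_width: 0.0187
finger_force: 79.2
```

```bash
python3 - <<'E'
from h import *
w=snap('wrist','w4');s=w['state']; print(s['clock'],s['position'],np.degrees(s['tool_rot']))
T=np.eye(4);T[:3,:3]=rotm(s['tool_rot']);T[:3,3]=s['position']
for X in [(.5035,.2821,.088),(T@[.038,0,.006,1])[:3],(T@[.038,0,.014,1])[:3]]: p=proj(w,X);print(p,(p-[280,150])*6)
cv2.imwrite('pics/w4c.png',cv2.resize(w['color'][150:250,280:370,::-1],None,fx=6,fy=6,interpolation=cv2.INTER_CUBIC))
E
```

```text
11.35 [0.47277523 0.26178536 0.13751535] [ 1.79999161e+02 -1.83964770e-02  3.26188492e+01]
[321.51054574 167.30188855] [249.06327445 103.81133127]
[322.54905508 186.82319347] [255.29433048 220.9391608 ]
[322.53826259 182.02205072] [255.22957552 192.13230434]
```

View pics/w4c.png

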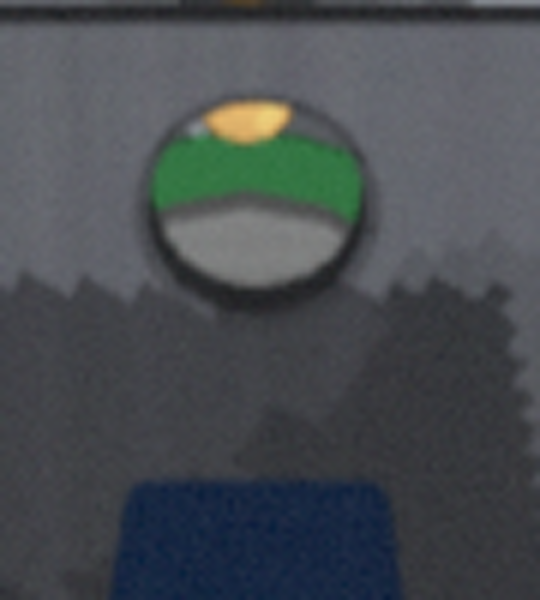

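Through the hole at crop (257,203) the stud tip is visible at (249,99), where predicted, so the residual error is about 1 mm. I'll trim and go down to the hover height.

move_arm(
  plan=[
    [[-0.05,-0.03,0.1,0,0,0,-1],[0,0,0.2,0,0,0,-1],[0,0,0.2,0,0,0,-1],[0,0,0.2,0,0,0,-1],[0,0,0.2,0,0,0,-1],[0,0,0.15,0,0,0,-1],[0,0,0.1,0,0,0,-1],[0,0,0,0,0,0,-1],[0,0,0,0,0,0,-1],[0,0,0,0,0,0,-1]],
  ],
)

```text
clock: 12.4
position: [0.4715, 0.2618, 0.1145]
tool_rot: [-3.142, -0.0, 0.569]
force: [0.0, 0.2, -5.5]
grip_width: 0.0186
finger_force: 79.2
```

```bash
python3 - <<'E'
from h import *
sc=snap('scene','s5');w=snap('wrist','w5');s=w['state']; print(s['clock'],s['position'],np.degrees(s['tool_rot']),s['finger_force'])
T=np.eye(4);T[:3,:3]=rotm(s['tool_rot']);T[:3,3]=s['position']
for X in [(.5035,.2821,.088),(T@[.038,0,.006,1])[:3]]:
    print('w',(proj(w,X)-[280,150])*4,'s',(proj(sc,X)-[395,165])*6)
c=lambda im,x,y,ww,h,k:cv2.resize(im[y:y+h,x:x+ww,::-1],None,fx=k,fy=k,interpolation=cv2.INTER_CUBIC)
cv2.imwrite('pics/c5.png',np.hstack([c(w['color'],280,150,90,90,4),c(sc['color'],395,165,60,60,6)]))
E
```

```text
12.45 [0.47152212 0.26176559 0.11446183] [-1.79998569e+02 -1.59383166e-02  3.26255869e+01] 79.18065547943115
w [171.03203197 102.38176013] s [237.95881303 318.85716597]
w [170.19594345 147.29288046] s [247.6577475  287.55554234]
```

View pics/c5.png

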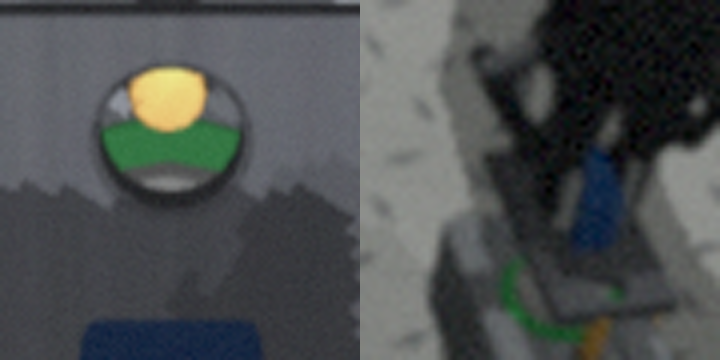

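In the wrist crop, the stud tip sits at (169,93) under the hole at (171,135). That is within about 0.5 mm of the perspective expected for perfect alignment, and the stud's apparent size fits a gap of about 12 mm. I'm handing it in.

```bash
python3 -c "
from h import *
print(job_done())"
```

```text
the job is handed in; nothing more can be done
None
```

The job is handed in with the cover plate held level and still in the gripper, about 12 mm above the stud tips and centred to within about 1 mm by camera estimate; I only saw the alignment directly at one of the two studs, and no verdict was returned.

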